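Put the scale's check weights away in order of size

TASK

The counting scale has been checked: put its four brass check weights back into their wooden block in order of size, each standing upright in its own pocket, from the largest weight in the widest pocket down to the smallest in the narrowest. Set them down without dropping any or knocking one over, and leave the tweezers, the yellow caps and the phone where they lie.

Things in the scene. Friction and masses are not known exactly. Their poses are not given: they have to be found in the camera images.
- weight_500: Largest of the four brass check weights (500 g): an upright cylinder 38 mm in diameter and 52 mm high carrying a narrower round knob 25 mm in diameter on a neck, 70 mm high overall. Origin: centre of its underside, z up its axis.
- weight_200: Second largest of the four brass check weights (200 g): an upright cylinder 28 mm in diameter and 38 mm high carrying a narrower round knob 19 mm in diameter on a neck, 52 mm high overall. Origin: centre of its underside, z up its axis.
- weight_100: Third of the four brass check weights (100 g): an upright cylinder 22 mm in diameter and 30 mm high carrying a narrower round knob 15 mm in diameter on a neck, 41 mm high overall. Origin: centre of its underside, z up its axis.
- weight_50: Smallest of the four brass check weights (50 g): an upright cylinder 18 mm in diameter and 23 mm high carrying a narrower round knob 12 mm in diameter on a neck, 32 mm high overall. Origin: centre of its underside, z up its axis.
- block: Flat light wooden block with four round, red-felted pockets in a row, fixed to the bench, at any heading: 84 mm (x) by 242 mm (y), 14 mm high. Origin: centre of its underside. The row runs along its y axis at x = 0; pocket centres and diameters: y = +79 mm, 60 mm wide; y = +13 mm, 48 mm wide; y = -43 mm, 40 mm wide; y = -92 mm, 34 mm wide. All pockets are 8 mm deep, floor at z = 6 mm.
- tweezers: Steel tweezers with blue grip pads lying flat on the bench, 120 mm long (x), about 12 mm wide, 9 mm high. Origin in the middle of its length and width, 1.5 mm above the bench. Bystander.
- cap_1: Small yellow plastic cap, a disc 22 mm in diameter, 7.5 mm high, lying on the bench. Origin: centre of underside. Bystander.
- cap_2: A second yellow cap like the first. Bystander.
- phone: Black phone lying flat, 75 mm (x) by 152 mm (y), 8 mm thick. Origin: centre of underside. Bystander.
Not all that is in view belongs to the job. What is shaped like the weight_200 but green or purple is not meant.

How it is judged (in metres and radians):
At the end, for the whole second after the job is handed in: Each weight stands upright (within 7 degrees), still and released, on the floor of its own pocket (underside less than 9 mm above the bench): 500 g in the widest pocket, then 200 g, 100 g, and 50 g in the narrowest, anywhere within the pocket's walls (y of weight_500 in the frame of block between 0.065 and 0.093 m and x of weight_500 in the frame of block between -0.014 and 0.014 m and z of each of weight_500, weight_200, weight_100, weight_50 in the frame of block below 0.009 m and angle between each of weight_500, weight_200, weight_100, weight_50's own z axis and vertical below 0.12 rad and linear speed of each of weight_500, weight_200, weight_100, weight_50 below 0.02 m/s and contact force between each of weight_500, weight_200, weight_100, weight_50 and the fingers below 0.1 N and y of weight_200 in the frame of block between -0 and 0.026 m and x of weight_200 in the frame of block between -0.013 and 0.013 m and y of weight_100 in the frame of block between -0.055 and -0.031 m and x of weight_100 in the frame of block between -0.012 and 0.012 m and y of weight_50 in the frame of block between -0.103 and -0.081 m and x of weight_50 in the frame of block between -0.011 and 0.011 m); the robot touches nothing.
It fails at once if a weight is dropped (falls freely faster than 0.5 m/s, a drop of over about 13 mm) ((linear speed of weight_500 above 0.5 m/s and contact force between weight_500 and the fingers below 0.05 N) or (linear speed of weight_200 above 0.5 m/s and contact force between weight_200 and the fingers below 0.05 N) or (linear speed of weight_100 above 0.5 m/s and contact force between weight_100 and the fingers below 0.05 N) or (linear speed of weight_50 above 0.5 m/s and contact force between weight_50 and the fingers below 0.05 N)).
It fails at once if a weight is knocked over (leans more than 45 degrees) (angle between any of weight_500, weight_200, weight_100, weight_50's own z axis and vertical above 0.785 rad).
It fails at once if the tweezers, a yellow cap or the phone is moved by more than 20 mm (distance of any of tweezers, cap_1, cap_2, phone from where it was at the start of the episode above 0.02 m).
It also fails if it takes over 106 s, if anything falls off the work surface, if the arm or the gripper's body presses on something with over 40 N, if the wrist force passes 120 N, or if a joint passes its speed limit or range.

ROBOT

A 6-joint arm with a two-finger parallel gripper is mounted at the origin on the work surface. World frame = base frame: x ahead of the robot, y to its left, z up, the work surface at z = 0. Lengths are in mm, angles in rad, forces in N, time in s.
With the tool pointing down it reaches from about 350 to 975 mm from the base axis. Payload 7.1 kg.
Tool frame: the origin (TCP) lies between the finger pads; the fingertips stand 19 mm ahead of it and the grasp point (between the pads) is the TCP (ctrl.tcp_to_tips is the distance from the TCP to the fingertips, in mm); z points along the fingers, y is the line along which they close (so a half turn about z gives the same grasp; the last joint's range is limited). The gripper opens to 88 mm and grips with 3 to 60 N. Pads are 20 mm wide; open, the fingers measure 115 mm over their backs; the gripper's body (75 mm by 178 mm) begins 61 mm behind the grasp point.
Start: joints at [1.194, 0.423, 1.63, -0, 1.089, -0.019], TCP at [218.852, 585.413, 241.675] pointing down, gripper open.
Joint ranges: [-3, 3], [-0.9, 2.11], [0.09, 2.58], [-1.31, 4.45], [0.11, 2.69], [-2.54, 2.54]. Speed limits (rad/s): [2.39, 2.39, 3.01, 3.14, 3.14, 3.14].

INTERFACE

Orientations are given as a rotation vector (axis times angle).
In Python, from workcell import status, optics, ctrl gives the robot as it stands. The module is installed in compiled form; this text tells all that it offers.
- The arm moves only by the shell command python3 -m inch 'ROWS'. ROWS is JSON, a list that holds one entry, the list of rows, each a list of 7 numbers: the shift along the tool's x, y, z in mm, then the turn, a rotation vector about the tool's x, y, z in rad, then the opening in per cent of the stroke, from 0 (shut) to 100 (fully open). A call has 1 to 20 rows; each row is the pose to reach, as a shift and turn from the pose commanded when the call began, along the tool's axes at that moment; what a row does not reach only later rows make up. A row lasts 1/10 s, in which the tool goes at most 50 mm and 8.59 degrees, less where a joint would pass 70% of its speed; a pose out of reach is approached as far as the arm can. A call with a gripper value outside its range is refused whole. The fingers move at their own pace and stop on an object; the grip force is fixed at half the most. Time passes only in rows, so rows that repeat a pose let the fingers close. It gives the time, the measured TCP pose, the force, the opening and the grip force at its end, in the units of the state.
- status.get_obs(): the state, without advancing time (a new reading comes with each control period).
- optics.get_image(name): name is "scene" or "top" or "wrist"; returns a dict with "frame" (480x640x3 uint8, red, green, blue), "fx", "fy", "cx", "cy" (pixels), "k1" (the pictures are not rectified: a ray, as slopes to the right and down, at radius r is drawn at 1 + k1 r^2 times it, then the intrinsics apply), "rvec" (rotation vector, rad) and "tvec" (3), from world to camera coordinates, as OpenCV has them; the wrist camera has in their place "hand_eye" (4x4, takes a point from camera to tool coordinates, whose origin is the TCP and whose axes are the flange's). Camera axes: x right, y down, z forward; pixel columns grow to the right and rows downward; lengths in mm; the calibration is good to about 2 mm. A picture is of the moment at which its call begins: read the wrist's pose just before it. There is no depth.
- ctrl.close_job(): hands the job in; it is judged then, once.
The state is a dict: "t": time; "qpos": joint angles; "qvel": joint speeds; "joint_torque": joint torques, N m; "ee_pos": TCP position; "orientation": TCP orientation; "ft_force": force on the tool from outside, world axes, zero at the start; "moment": the same for the moment, N m; "width": finger opening in mm; "grasp_force": force on a finger pad.
Only numpy, scipy, OpenCV 4.12 (cv2) and the standard library are available. Lean on these libraries where they do the work, as an engineer would, in place of code of your own. Each camera call takes 0.05 s, during which the arm holds its last target. There are 200 camera calls.

## Working session

There is one attempt and no reset: what is moved stays moved. The work goes in short steps, Python scripts to look and compute and a shell command to move; the robot and the scene stay as the last step left them, time stands still between calls to the robot, and variables do not carry over. Pictures are saved under pics/ and viewed, at most 14 in all, crops included, and the job is handed in when it is done.

```bash
mkdir -p pics
cat > h.py <<'E'
import numpy as np, cv2
from workcell import status, optics, ctrl
from scipy.spatial.transform import Rotation as R
def grab(n):
    o=status.get_obs(); d=optics.get_image(n); d['obs']=o; return d
def save(d,f): cv2.imwrite(f,cv2.cvtColor(d['frame'],cv2.COLOR_RGB2BGR))
def cam(d):
    # returns camera-to-world rotation, centre
    if 'rvec' in d and d['rvec'] is not None:
        Rm=cv2.Rodrigues(np.array(d['rvec'],float))[0]; return Rm.T, -Rm.T@np.array(d['tvec'],float).ravel()
    o=d['obs']; Rt=R.from_rotvec(o['orientation']).as_matrix(); H=np.array(d['hand_eye'])
    return Rt@H[:3,:3], Rt@H[:3,3]+np.array(o['ee_pos'])
def ray(d,u,v):
    x=(u-d['cx'])/d['fx']; y=(v-d['cy'])/d['fy']
    rd=np.hypot(x,y); r=rd
    for _ in range(20): r=rd/(1+d['k1']*r*r)
    s=r/rd if rd>0 else 1
    Rc,c=cam(d); return c,Rc@np.array([x*s,y*s,1])
def hit(d,u,v,z):
    c,r=ray(d,u,v); return c+r*(z-c[2])/r[2]
def proj(d,p):
    Rc,c=cam(d); q=Rc.T@(np.array(p,float)-c); x,y=q[0]/q[2],q[1]/q[2]; f=1+d['k1']*(x*x+y*y)
    return d['fx']*x*f+d['cx'], d['fy']*y*f+d['cy']
E
python3 - <<'E'
from h import *
for n in ("top","scene"):
    d=grab(n); save(d,f'pics/{n}0.png'); print(n,d['fx'],d['k1'],cam(d)[1], cam(d)[0][:,2])
o=status.get_obs(); print(o['t'],o['ee_pos'],o['orientation'],o['width'])
print(R.from_rotvec(o['orientation']).as_matrix().round(3)); print(optics.get_image("wrist")['hand_eye'],ctrl.tcp_to_tips)
E
```

```text
top 490.9565062438495 -0.011514505470437109 [457.79049567 -25.32426076 832.15567468] [ 0.19730221 -0.03376502 -0.97976107]
scene 449.06018863212324 -0.024394894233081346 [ 904.91487453 -302.32329387  618.63870144] [-0.40915373  0.38290166 -0.82823882]
0.1 [218.66941584 584.9789435  240.97735229] [-5.58995608e-01 -3.09118862e+00  2.16524495e-03] 87.70046756814735
[[-0.937  0.35  -0.001]
 [ 0.35   0.937 -0.001]
 [ 0.    -0.001 -1.   ]]
[[ 7.70734618e-04 -9.61367010e-01 -2.75268739e-01  7.58632075e+01]
 [ 9.99999489e-01  5.60899369e-04  8.41011134e-04 -3.54366804e-01]
 [-6.54122297e-04 -2.75269247e-01  9.61366951e-01 -1.41741646e+02]
 [ 0.00000000e+00  0.00000000e+00  0.00000000e+00  1.00000000e+00]] 19.0
```

View pics/top0.png

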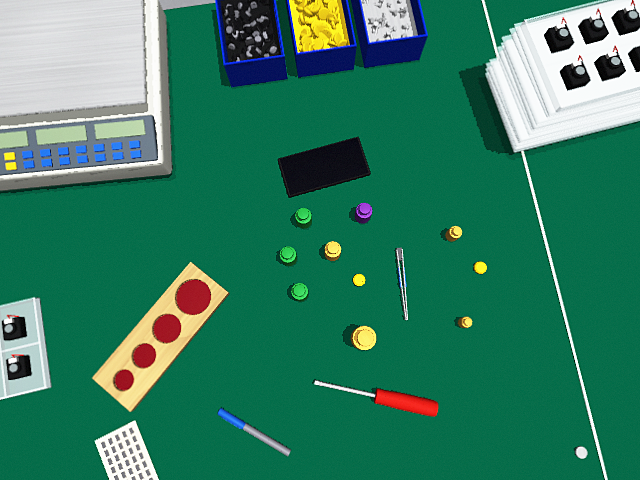

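View pics/scene0.png

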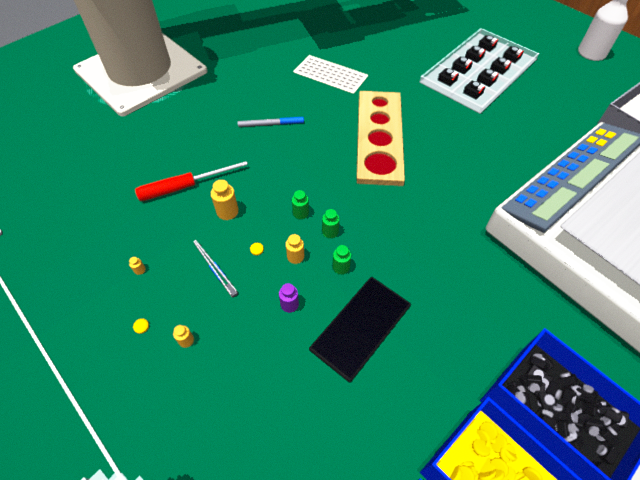

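The top view shows the brass weights at (365,338) 500 g, (333,250) 200 g, (456,232) 100 g and (466,322) 50 g. The pockets run from (193,296), the widest, to (123,380), the narrowest. The caps are at (359,280) and (481,268), with the tweezers at about (402,283). The scene view agrees.

```bash
cat >> h.py <<'E'
def blobs(d,lo,hi,amin=40):
    m=cv2.inRange(cv2.cvtColor(d['frame'],cv2.COLOR_RGB2HSV),lo,hi)
    cs=cv2.findContours(m,cv2.RETR_EXTERNAL,cv2.CHAIN_APPROX_NONE)[0]
    return [c.reshape(-1,2) for c in cs if cv2.contourArea(c)>=amin]
def circ(d,c,z):
    p=np.array([hit(d,u,v,z)[:2] for u,v in c],np.float32); (x,y),(a,b),_=cv2.fitEllipse(p); return x,y,a,b
E
python3 - <<'E'
from h import *
t=grab("top"); s=grab("scene")
def red(d):
    f=d['frame'].astype(int); m=((f[...,0]>100)&(f[...,1]<50)&(f[...,2]<60)).astype(np.uint8)
    return [c.reshape(-1,2) for c in cv2.findContours(m,0,1)[0] if cv2.contourArea(c)>100]
for d,n in((t,'top'),(s,'scene')):
    print(n)
    for c in red(d): print(' red',c.mean(0).round(), np.round(circ(d,c,10),1))
    for nm,lo,hi in (('brass',(10,100,60),(35,255,255)),('green',(50,220,130),(64,255,255)),('purple',(135,100,60),(155,255,255))):
        for c in blobs(d,lo,hi):
            m=c.mean(0); 
            if 60<m[1]<420 and cv2.contourArea(c)<1500: print(' ',nm,m.round(),cv2.contourArea(c),*[hit(d,*m,z).round()[:2] for z in(0,20,40)])
E
```

```text
top
 red [406. 402.] [ 341.2 -148.7   24.8  127. ]
 red [124. 380.] [448.6 297.   27.5  30.7]
 red [144. 355.] [481.8 260.9  34.3  36.3]
 red [167. 328.] [519.6 219.9  43.4  43.8]
 red [193. 297.] [564.1 171.3  55.5  56.3]
  brass [363. 338.] 454.5 [453. -98.] [453. -97.] [453. -95.]
  brass [465. 322.] 108.5 [ 451. -271.] [ 451. -265.] [ 451. -259.]
  brass [359. 280.] 104.5 [ 550. -108.] [ 547. -106.] [ 545. -104.]
  brass [480. 267.] 112.5 [ 538. -317.] [ 536. -310.] [ 534. -303.]
  brass [332. 250.] 234.5 [607. -72.] [603. -70.] [599. -69.]
  brass [453. 233.] 164.5 [ 603. -284.] [ 600. -278.] [ 596. -272.]
  brass [ 11. 166.] 66.5 [850. 472.] [841. 460.] [831. 448.]
  brass [  9. 156.] 64.5 [870. 474.] [860. 462.] [850. 450.]
  purple [363. 214.] 215.0 [ 663. -135.] [ 658. -132.] [ 653. -129.]
scene
 red [165. 186.] [ 337.2 -146.3   33.4  127.7]
 red [380. 164.] [563.3 172.7  48.   54.8]
 red [379. 138.] [518.2 221.5  34.3  41.5]
 red [379. 118.] [480.  262.8  25.4  33.7]
  brass [183. 336.] 306.0 [ 590. -278.] [ 601. -279.] [ 611. -280.]
  brass [141. 326.] 167.0 [ 534. -316.] [ 546. -315.] [ 558. -315.]
  brass [136. 265.] 179.5 [ 439. -266.] [ 454. -268.] [ 469. -269.]
  brass [256. 248.] 119.0 [ 547. -106.] [ 558. -112.] [ 570. -119.]
  brass [295. 249.] 405.0 [590. -61.] [600. -68.] [610. -76.]
  brass [224. 200.] 756.5 [427. -84.] [443. -91.] [458. -98.]
  brass [596. 141.] 86.0 [808. 537.] [812. 510.] [815. 483.]
  brass [610. 134.] 41.0 [819. 574.] [822. 545.] [825. 517.]
  brass [600. 132.] 41.5 [802. 567.] [805. 539.] [808. 511.]
  purple [288. 298.] 402.5 [ 650. -127.] [ 658. -132.] [ 666. -138.]
```

Pocket spacings come out at 66, 53 and 49 mm over a 171 mm total, against the given 66, 56, 49 and 171, so this is consistent. The block's y axis is (0.677, -0.736). I'll use one yaw throughout, with the fingers closing across the row.

```bash
cat >> h.py <<'E'
YB=np.array([.677,-.736])
RT=np.array([[-.677,.736,0],[.736,.677,0],[0,0,-1]]); U,_,V=np.linalg.svd(RT); RT=U@V
def go(x,y,z):
    o=status.get_obs(); Rt=R.from_rotvec(o['orientation']).as_matrix()
    print('shift',(Rt.T@(np.array([x,y,z])-o['ee_pos'])).round(1),'turn',R.from_matrix(Rt.T@RT).as_rotvec().round(3),'t',o['t'],'w',o['width'],'g',o['grasp_force'])
P={500:(564.3,171.3),200:(519.6,219.8),100:(481.7,261.0),50:(448.5,297.1)}
E
python3 -c "
from h import *
go(453,-96,190)"
```

```text
shift [-457.9 -556.    51.7] turn [-0.001  0.     0.469] t 0.25 w 88.05686762310314 g 0.0
```

```bash
python3 -m inch '[[[-458,-556,52,0,0,0.469,100],[-458,-556,52,0,0,0.469,100],[-458,-556,52,0,0,0.469,100],[-458,-556,52,0,0,0.469,100],[-458,-556,52,0,0,0.469,100],[-458,-556,52,0,0,0.469,100],[-458,-556,52,0,0,0.469,100],[-458,-556,52,0,0,0.469,100],[-458,-556,52,0,0,0.469,100],[-458,-556,52,0,0,0.469,100],[-458,-556,52,0,0,0.469,100],[-458,-556,52,0,0,0.469,100],[-458,-556,52,0,0,0.469,100],[-458,-556,52,0,0,0.469,100],[-458,-556,52,0,0,0.469,100],[-458,-556,52,0,0,0.469,100],[-458,-556,52,0,0,0.469,100],[-458,-556,52,0,0,0.469,100]]]'
cat > look.py <<'E'
from h import *
import sys
k=sys.argv[1]; D,hb,H,kd=dict(a=(38,52,70,25),b=(28,38,52,19),c=(22,30,41,15),d=(18,23,32,12))[k]
d=grab('wrist'); save(d,f'pics/w_{k}.png')
for c in blobs(d,(10,100,60),(35,255,255),100):
    m=c.mean(0)
    p=np.array([hit(d,u,v,0.5*hb)[:2] for u,v in c],np.float32)
    print(m.round(),cv2.contourArea(c),'mid-height hit',hit(d,*m,hb/2).round(1)[:2],'rect',cv2.minAreaRect(p)[1])
    # bright top of knob: top-most facing surface
    mask=np.zeros(d['frame'].shape[:2],np.uint8); cv2.drawContours(mask,[c.reshape(-1,1,2)],-1,255,-1)
    V=d['frame'].max(2); t=np.percentile(V[mask>0],97)-12
    mm=((mask>0)&(V>=t)).astype(np.uint8)
    q=max(cv2.findContours(mm,0,1)[0],key=cv2.contourArea).reshape(-1,2)
    if len(q)>5: print('  bright top ellipse at z=H',np.round(circ(d,q,H),1),'want dia',kd)
E
python3 look.py a
```

```text
t: 2.05
ee_pos: [452.5, -94.7, 189.6]
orientation: [-1.26, -2.877, -0.0]
ft_force: [-0.0, 0.1, -0.3]
width: 87.9
grasp_force: 0.0
[457. 456.] 6378.0 mid-height hit [ 719.8 -172.7] rect (357.4626159667969, 49.002418518066406)
  bright top ellipse at z=H [ 561.8 -234.6   16.6   30.3] want dia 25
[231. 422.] 320.0 mid-height hit [ 526.6 -295.6] rect (20.855205535888672, 22.355609893798828)
  bright top ellipse at z=H [ 508.9 -259.9   16.1   16.3] want dia 25
[535. 385.] 1552.0 mid-height hit [710.6 -67. ] rect (35.59326171875, 91.6644515991211)
  bright top ellipse at z=H [683.2 -62.9   5.8  37.2] want dia 25
[ 94. 385.] 1562.0 mid-height hit [ 404.  -350.2] rect (35.359710693359375, 91.71202087402344)
  bright top ellipse at z=H [ 401.5 -323.9    4.3   10.5] want dia 25
[460. 308.] 411.0 mid-height hit [598.6 -62.1] rect (10.023658752441406, 49.50983810424805)
  bright top ellipse at z=H [573.6 -58.5   4.2  10.8] want dia 25
[379. 296.] 394.0 mid-height hit [ 537.7 -102.9] rect (20.316770553588867, 21.275978088378906)
  bright top ellipse at z=H [518.4 -94.1  16.5  16.7] want dia 25
[314. 229.] 2104.5 mid-height hit [453.5 -96.7] rect (39.723388671875, 48.45570373535156)
  bright top ellipse at z=H [461.5 -95.8   6.   17.8] want dia 25
[594.  66.] 1132.0 mid-height hit [521.4 136.1] rect (7.72966194152832, 85.992431640625)
```

View pics/w_a.png

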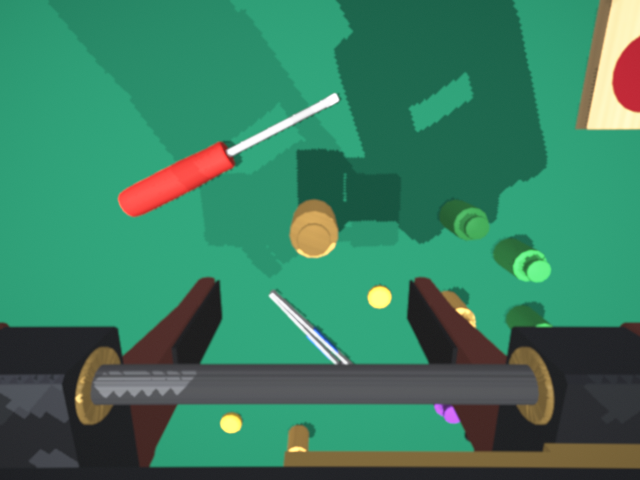

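The wrist view shows the 500 g weight between the fingers at (314,229), with the tweezers' tip at (272,293) clear of the finger tracks. I'll go down and grip.

```bash
python3 -c "
from h import *
go(453,-96.3,31)"
```

```text
shift [ -1.6  -0.9 158.7] turn [-0.    -0.     0.002] t 2.1 w 87.69047731366886 g 0.0
```

```bash
python3 -m inch '[[[-1.6,-0.9,50,0,0,0,100],[-1.6,-0.9,100,0,0,0,80],[-1.6,-0.9,130,0,0,0,70],[-1.6,-0.9,150,0,0,0,70],[-1.6,-0.9,158.7,0,0,0,70],[-1.6,-0.9,158.7,0,0,0,60],[-1.6,-0.9,158.7,0,0,0,50],[-1.6,-0.9,158.7,0,0,0,46],[-1.6,-0.9,158.7,0,0,0,42],[-1.6,-0.9,158.7,0,0,0,38],[-1.6,-0.9,158.7,0,0,0,30],[-1.6,-0.9,158.7,0,0,0,20],[-1.6,-0.9,158.7,0,0,0,20],[-1.6,-0.9,158.7,0,0,0,20],[-1.6,-0.9,158.7,0,0,0,20]]]'; python3 -c "
from h import *
go(453,-96.3,140)
go(*P[500],140);go(*P[500],38)"
```

```text
t: 3.6
ee_pos: [454.4, -97.6, 32.1]
orientation: [1.261, 2.875, 0.001]
ft_force: [0.5, 2.5, 7.7]
width: 37.5
grasp_force: 30.0
shift [   1.8    0.  -107.9] turn [0.001 0.002 0.   ] t 3.6 w 37.468246945551066 g 30.00191533472389
shift [ 123.3  263.1 -107.8] turn [0.001 0.002 0.   ] t 3.6 w 37.468246945551066 g 30.00191533472389
shift [123.5 263.   -5.8] turn [0.001 0.002 0.   ] t 3.6 w 37.468246945551066 g 30.00191533472389
```

Gripped at 37.5 mm with 30 N. I'll lift it and carry it over the widest pocket.

```bash
python3 -m inch '[[[0,0,-30,0,0,0,20],[0,0,-75,0,0,0,20],[0,0,-108,0,0,0,20],[20,44,-108,0,0,0,20],[40,88,-108,0,0,0,20],[60,132,-108,0,0,0,20],[82,176,-108,0,0,0,20],[103,220,-108,0,0,0,20],[123,250,-108,0,0,0,20],[123,263,-108,0,0,0,20],[123,263,-108,0,0,0,20],[123,263,-80,0,0,0,20],[123,263,-50,0,0,0,20],[123,263,-30,0,0,0,20],[123,263,-20,0,0,0,20],[123,263,-20,0,0,0,20],[123,263,-20,0,0,0,20]]]'
python3 - <<'E'
from h import *
go(*P[500],38)
d=grab('wrist'); save(d,'pics/p500.png')
E
```

```text
t: 5.3
ee_pos: [564.1, 170.4, 51.6]
orientation: [1.263, 2.876, 0.0]
ft_force: [0.4, -0.0, -5.3]
width: 37.4
grasp_force: 30.0
shift [ 0.5  0.8 13.6] turn [ 0.     0.    -0.001] t 5.3 w 37.43718697646745 g 29.998027890105732
```

View pics/p500.png

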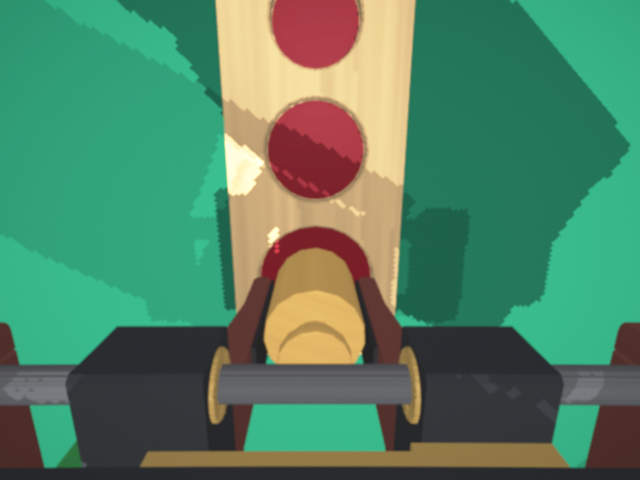

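The 500 g weight is centred over the wide pocket (weight column about 316, pocket 316). I'll lower it 13.5 mm, release and rise, then head for the 200 g weight.

```bash
python3 -m inch '[[[0.5,0.8,5,0,0,0,20],[0.5,0.8,9,0,0,0,20],[0.5,0.8,12,0,0,0,20],[0.5,0.8,13.5,0,0,0,20],[0.5,0.8,13.5,0,0,0,20],[0.5,0.8,13.5,0,0,0,20]]]'; python3 -m inch '[[[0,0,0,0,0,0,46],[0,0,0,0,0,0,50],[0,0,0,0,0,0,56],[0,0,0,0,0,0,62],[0,0,0,0,0,0,62],[0,0,0,0,0,0,62],[0,0,-10,0,0,0,62],[0,0,-30,0,0,0,62],[0,0,-70,0,0,0,62],[0,0,-110,0,0,0,62],[0,0,-150,0,0,0,62],[0,0,-150,0,0,0,62]]]'; python3 -c "
from h import *
go(602,-69,190)"
```

```text
t: 5.95
ee_pos: [563.9, 172.1, 38.1]
orientation: [-1.262, -2.877, 0.0]
ft_force: [-2.8, -0.8, 5.9]
width: 37.1
grasp_force: 30.0
t: 7.15
ee_pos: [567.3, 172.9, 193.9]
orientation: [1.259, 2.869, 0.011]
ft_force: [-0.7, 0.3, -0.8]
width: 54.4
grasp_force: 0.0
shift [-201.5 -138.3    3.6] turn [0.009 0.005 0.   ] t 7.15 w 54.353132384667866 g 0.0
```

```bash
python3 -m inch '[[[-40,-28,0,0,0,0,62],[-80,-55,0,0,0,0,62],[-120,-83,0,0,0,0,62],[-160,-110,0,0,0,0,62],[-200,-138,0,0,0,0,62],[-200,-138,0,0,0,0,62],[-200,-138,0,0,0,0,62],[-200,-138,0,0,0,0,62],[-200,-138,0,0,0,0,62]]]'; python3 look.py b | grep -B1 ellipse; python3 -c "
from h import *
go(602,-69,31)"
```

```text
t: 8.05
ee_pos: [597.6, -67.2, 187.4]
orientation: [-1.259, -2.878, 0.0]
ft_force: [1.0, -0.1, 0.3]
width: 54.4
grasp_force: 0.0
[402. 458.] 7371.0 mid-height hit [ 830.4 -186.1] rect (441.7903137207031, 31.08795738220215)
  bright top ellipse at z=H [880.  -88.9  22.8 621.6] want dia 19
[453. 385.] 1059.0 mid-height hit [803.3 -92.7] rect (25.052669525146484, 88.4895248413086)
  bright top ellipse at z=H [788.9 -85.7   3.2  35.4] want dia 19
[175. 385.] 1067.5 mid-height hit [ 606.6 -275. ] rect (24.929004669189453, 88.47500610351562)
  bright top ellipse at z=H [ 602.3 -261.8    3.3   31.9] want dia 19
[ 40. 275.] 438.0 mid-height hit [ 451.6 -264. ] rect (35.14944839477539, 18.037446975708008)
  bright top ellipse at z=H [ 460.1 -241.7   14.3   14.6] want dia 19
[313. 235.] 1012.0 mid-height hit [602.5 -74.4] rect (28.251972198486328, 36.27461242675781)
  bright top ellipse at z=H [601.6 -71.2  13.5  20.6] want dia 19
[243. 217.] 471.5 mid-height hit [ 548.3 -103.1] rect (21.117109298706055, 20.68107032775879)
  bright top ellipse at z=H [548.  -93.7  17.4  17.5] want dia 19
[484.  15.] 549.0 mid-height hit [581.4 132.6] rect (79.94114685058594, 14.738370895385742)
  bright top ellipse at z=H [557.5 103.3   5.7  12.7] want dia 19
shift [ -4.3   1.9 156.4] turn [-0.    -0.     0.002] t 8.1 w 54.49034566863597 g 0.0
```

View pics/w_b.png

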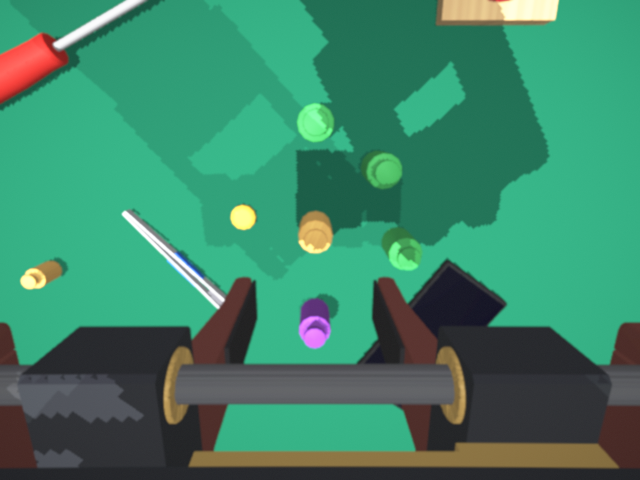

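The 200 g weight is at (315,233), central between the fingers. The cap at (243,217) is about 60 mm off to the side, outside the finger backs (41 mm). I'll go down.

```bash
python3 -m inch '[[[-6.5,0,40,0,0,0,62],[-6.5,0,80,0,0,0,62],[-6.5,0,115,0,0,0,62],[-6.5,0,140,0,0,0,62],[-6.5,0,150,0,0,0,62],[-6.5,0,156.4,0,0,0,62],[-6.5,0,156.4,0,0,0,55],[-6.5,0,156.4,0,0,0,48],[-6.5,0,156.4,0,0,0,42],[-6.5,0,156.4,0,0,0,38],[-6.5,0,156.4,0,0,0,34],[-6.5,0,156.4,0,0,0,30],[-6.5,0,156.4,0,0,0,26],[-6.5,0,156.4,0,0,0,15],[-6.5,0,156.4,0,0,0,15],[-6.5,0,156.4,0,0,0,15]]]'; python3 -c "
from h import *
go(*P[200],38)"
```

```text
t: 9.7
ee_pos: [603.1, -73.4, 31.7]
orientation: [1.262, 2.876, 0.001]
ft_force: [0.1, 1.8, 5.8]
width: 27.3
grasp_force: 30.0
shift [272.3 137.2  -6.5] turn [0.001 0.001 0.   ] t 9.7 w 27.25165369978326 g 30.001530235167593
```

```bash
python3 -m inch '[[[0,0,-30,0,0,0,15],[0,0,-75,0,0,0,15],[0,0,-108,0,0,0,15],[40,20,-108,0,0,0,15],[80,40,-108,0,0,0,15],[120,60,-108,0,0,0,15],[160,80,-108,0,0,0,15],[200,100,-108,0,0,0,15],[240,120,-108,0,0,0,15],[262,132,-108,0,0,0,15],[272,137,-108,0,0,0,15],[272,137,-108,0,0,0,15],[272,137,-80,0,0,0,15],[272,137,-50,0,0,0,15],[272,137,-30,0,0,0,15],[272,137,-20,0,0,0,15],[272,137,-20,0,0,0,15],[272,137,-20,0,0,0,15]]]'
python3 - <<'E'
from h import *
go(*P[200],38)
d=grab('wrist'); save(d,'pics/p200.png')
E
```

```text
t: 11.5
ee_pos: [519.5, 218.9, 51.5]
orientation: [1.263, 2.876, 0.0]
ft_force: [-0.5, 0.5, -1.0]
width: 27.1
grasp_force: 30.0
shift [ 0.6  0.6 13.5] turn [ 0.     0.    -0.001] t 11.5 w 27.13192427216361 g 29.999248094391078
```

View pics/p200.png

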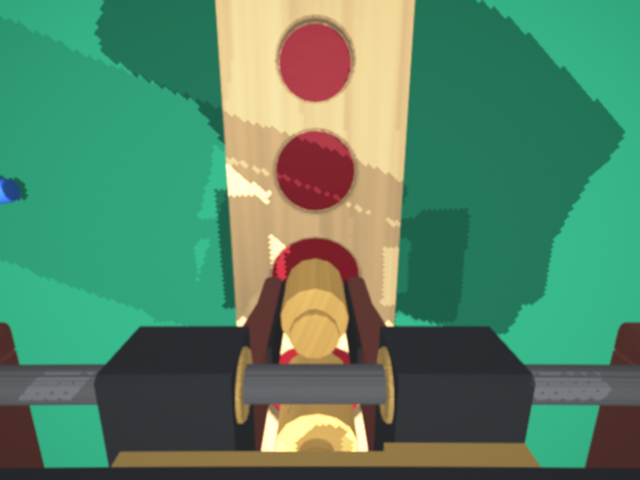

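The 200 g weight is held centred over its pocket (column about 316), and the 500 g stands upright behind it at (316,445). I'll lower and release.

```bash
python3 -m inch '[[[0.5,0.6,5,0,0,0,15],[0.5,0.6,9,0,0,0,15],[0.5,0.6,12,0,0,0,15],[0.5,0.6,13.5,0,0,0,15],[0.5,0.6,13.5,0,0,0,15],[0.5,0.6,13.5,0,0,0,15]]]'; python3 -m inch '[[[0,0,0,0,0,0,34],[0,0,0,0,0,0,38],[0,0,0,0,0,0,44],[0,0,0,0,0,0,50],[0,0,0,0,0,0,50],[0,0,0,0,0,0,50],[0,0,-10,0,0,0,50],[0,0,-30,0,0,0,50],[0,0,-70,0,0,0,50],[0,0,-110,0,0,0,50],[0,0,-150,0,0,0,50],[0,0,-150,0,0,0,50],[0,0,-150,0,0,0,50]]]'; python3 -c "
from h import *
go(600,-279,190)"
```

```text
t: 12.15
ee_pos: [518.9, 220.3, 37.7]
orientation: [-1.262, -2.877, 0.0]
ft_force: [-0.5, -0.3, 1.5]
width: 27.2
grasp_force: 30.0
t: 13.45
ee_pos: [519.5, 220.5, 189.1]
orientation: [1.261, 2.875, 0.003]
ft_force: [0.6, 1.1, -0.1]
width: 43.6
grasp_force: 0.0
shift [-422.  -279.    -1.2] turn [0.003 0.001 0.   ] t 13.45 w 43.635843293137484 g 0.0
```

```bash
python3 -m inch '[[[-40,-27,0,0,0,0,50],[-80,-54,0,0,0,0,50],[-120,-80,0,0,0,0,50],[-160,-106,0,0,0,0,50],[-200,-132,0,0,0,0,50],[-240,-159,0,0,0,0,50],[-280,-186,0,0,0,0,50],[-320,-212,0,0,0,0,50],[-360,-239,0,0,0,0,50],[-400,-265,0,0,0,0,50],[-422,-279,0,0,0,0,50],[-422,-279,0,0,0,0,50],[-422,-279,0,0,0,0,50],[-422,-279,0,0,0,0,50]]]'; python3 look.py c | grep -B1 ellipse; python3 -c "
from h import *
go(600,-279,30)"
```

```text
t: 14.85
ee_pos: [598.7, -277.7, 186.4]
orientation: [-1.26, -2.875, -0.001]
ft_force: [0.6, 0.2, 0.3]
width: 43.8
grasp_force: 0.0
[373. 458.] 7239.0 mid-height hit [ 811.3 -418.8] rect (444.8113098144531, 30.942047119140625)
  bright top ellipse at z=H [ 875.9 -317.5   23.8  644.5] want dia 15
[428. 385.] 922.0 mid-height hit [ 788.2 -320.9] rect (21.606781005859375, 88.30702209472656)
  bright top ellipse at z=H [ 780.  -315.6    3.2   36.6] want dia 15
[201. 385.] 924.0 mid-height hit [ 626.  -470.7] rect (21.645851135253906, 88.32891845703125)
  bright top ellipse at z=H [ 622.1 -462.7    3.1   38.3] want dia 15
[314. 227.] 631.0 mid-height hit [ 599.8 -280.2] rect (21.54606056213379, 27.470613479614258)
  bright top ellipse at z=H [ 604.3 -281.1    3.2   10.8] want dia 15
[233. 205.] 486.5 mid-height hit [ 536.6 -312.4] rect (21.73296546936035, 21.069902420043945)
  bright top ellipse at z=H [ 537.4 -305.3   17.9   18.1] want dia 15
[184.  89.] 602.0 mid-height hit [ 450.8 -267.4] rect (23.944316864013672, 18.05795669555664)
  bright top ellipse at z=H [ 455.8 -265.7   13.9   15.9] want dia 15
[416.  20.] 722.0 mid-height hit [ 548.2 -112.3] rect (20.721406936645508, 21.171472549438477)
  bright top ellipse at z=H [ 547.9 -120.3   14.9   15.4] want dia 15
shift [-2.000e+00 -1.000e-01  1.568e+02] turn [-0.001 -0.002  0.002] t 14.9 w 43.911168727076635 g 0.0
```

View pics/w_c.png

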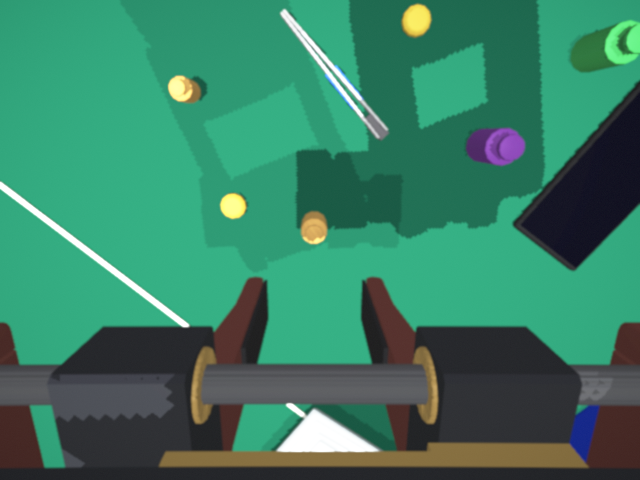

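The 100 g weight is at (314,228), centred, at about (600,-280). The cap at (233,205) is about 70 mm away. I'll go down.

```bash
python3 -m inch '[[[-2,-0.5,40,0,0,0,50],[-2,-0.5,80,0,0,0,50],[-2,-0.5,115,0,0,0,50],[-2,-0.5,140,0,0,0,50],[-2,-0.5,150,0,0,0,50],[-2,-0.5,156,0,0,0,50],[-2,-0.5,156,0,0,0,45],[-2,-0.5,156,0,0,0,40],[-2,-0.5,156,0,0,0,36],[-2,-0.5,156,0,0,0,32],[-2,-0.5,156,0,0,0,28],[-2,-0.5,156,0,0,0,25],[-2,-0.5,156,0,0,0,22],[-2,-0.5,156,0,0,0,10],[-2,-0.5,156,0,0,0,10],[-2,-0.5,156,0,0,0,10]]]'; python3 -c "
from h import *
go(*P[100],38)"
```

```text
t: 16.5
ee_pos: [600.7, -281.0, 31.9]
orientation: [1.262, 2.877, 0.0]
ft_force: [-0.5, 0.6, 4.8]
width: 20.8
grasp_force: 30.0
shift [479.4 279.5  -6.3] turn [0. 0. 0.] t 16.5 w 20.784371344624905 g 30.001692666191957
```

```bash
python3 -m inch '[[[0,0,-30,0,0,0,10],[0,0,-75,0,0,0,10],[0,0,-108,0,0,0,10],[37,21.5,-108,0,0,0,10],[74,43,-108,0,0,0,10],[111,64.5,-108,0,0,0,10],[148,86,-108,0,0,0,10],[185,107.5,-108,0,0,0,10],[222,129,-108,0,0,0,10],[259,150.5,-108,0,0,0,10],[296,172,-108,0,0,0,10],[333,194,-108,0,0,0,10],[370,215.5,-108,0,0,0,10],[407,237,-108,0,0,0,10],[444,259,-108,0,0,0,10],[470,274,-108,0,0,0,10],[479,279,-108,0,0,0,10],[479,279,-108,0,0,0,10],[479,279,-108,0,0,0,10]]]'; python3 -m inch '[[[0,0,28,0,0,0,10],[0,0,58,0,0,0,10],[0,0,78,0,0,0,10],[0,0,88,0,0,0,10],[0,0,88,0,0,0,10],[0,0,88,0,0,0,10]]]'
python3 - <<'E'
from h import *
go(*P[100],38)
d=grab('wrist'); save(d,'pics/p100.png')
E
```

```text
t: 18.4
ee_pos: [481.3, 259.4, 139.3]
orientation: [-1.262, -2.877, 0.002]
ft_force: [0.4, -0.7, -1.6]
width: 21.0
grasp_force: 30.0
t: 19.0
ee_pos: [482.0, 259.9, 52.1]
orientation: [1.263, 2.876, 0.001]
ft_force: [-0.2, 0.4, -0.4]
width: 20.6
grasp_force: 30.0
shift [ 1.   0.5 14.1] turn [ 0.     0.    -0.001] t 19.0 w 20.59186392009947 g 29.997711556206923
```

View pics/p100.png

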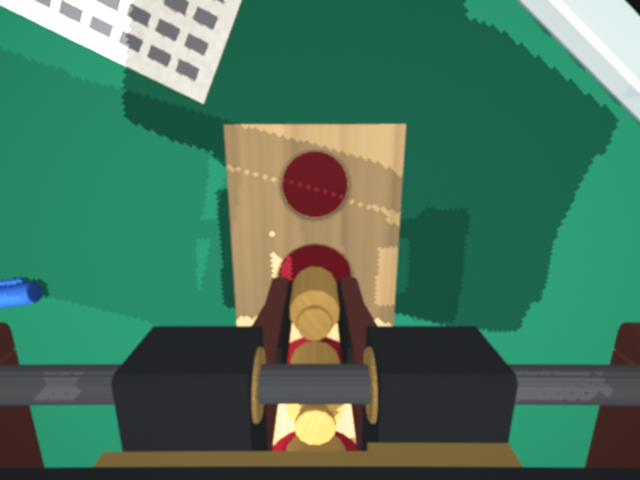

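The 100 g weight is centred over its pocket (column about 315), and the 200 g and 500 g stand behind it. I'll lower and release.

```bash
python3 -m inch '[[[1,0.5,5,0,0,0,10],[1,0.5,9,0,0,0,10],[1,0.5,12,0,0,0,10],[1,0.5,13.5,0,0,0,10],[1,0.5,13.5,0,0,0,10],[1,0.5,13.5,0,0,0,10]]]'; python3 -m inch '[[[0,0,0,0,0,0,26],[0,0,0,0,0,0,30],[0,0,0,0,0,0,36],[0,0,0,0,0,0,44],[0,0,0,0,0,0,44],[0,0,0,0,0,0,44],[0,0,-10,0,0,0,44],[0,0,-30,0,0,0,44],[0,0,-70,0,0,0,44],[0,0,-110,0,0,0,44],[0,0,-150,0,0,0,44],[0,0,-150,0,0,0,44],[0,0,-150,0,0,0,44]]]'; python3 -c "
from h import *
go(451,-266.5,190)"
```

```text
t: 19.65
ee_pos: [481.1, 261.5, 38.0]
orientation: [-1.262, -2.877, 0.0]
ft_force: [0.0, 0.5, -1.0]
width: 20.9
grasp_force: 30.0
t: 20.95
ee_pos: [481.6, 261.7, 189.6]
orientation: [1.261, 2.875, 0.004]
ft_force: [-0.4, -0.3, -0.0]
width: 38.6
grasp_force: 0.0
shift [-367.9 -380.2   -1.2] turn [0.003 0.001 0.   ] t 20.95 w 38.591695030307704 g 0.0
```

```bash
python3 -m inch '[[[-33,-34,0,0,0,0,44],[-66,-68,0,0,0,0,44],[-99,-102,0,0,0,0,44],[-132,-136,0,0,0,0,44],[-165,-170,0,0,0,0,44],[-198,-204,0,0,0,0,44],[-231,-238,0,0,0,0,44],[-264,-272,0,0,0,0,44],[-297,-306,0,0,0,0,44],[-330,-341,0,0,0,0,44],[-360,-372,0,0,0,0,44],[-368,-380,0,0,0,0,44],[-368,-380,0,0,0,0,44],[-368,-380,0,0,0,0,44],[-368,-380,0,0,0,0,44]]]'; python3 look.py d | grep -B1 ellipse; python3 -c "
from h import *
go(451,-267,29)"
```

```text
t: 22.45
ee_pos: [450.4, -265.0, 187.5]
orientation: [-1.259, -2.876, -0.001]
ft_force: [-0.9, 0.1, 0.5]
width: 38.9
grasp_force: 0.0
[358. 457.] 7334.0 mid-height hit [ 655.2 -419.8] rect (449.8534851074219, 31.430997848510742)
  bright top ellipse at z=H [ 744.7 -302.7   24.8  714.8] want dia 12
[415. 385.] 852.0 mid-height hit [ 634.5 -318.1] rect (19.98101806640625, 89.29678344726562)
  bright top ellipse at z=H [ 630.7 -314.7    3.1   38.8] want dia 12
[214. 385.] 849.5 mid-height hit [ 488.5 -453. ] rect (20.241716384887695, 89.24917602539062)
  bright top ellipse at z=H [ 487.7 -451.7    3.1   35.5] want dia 12
[344. 318.] 391.0 mid-height hit [ 532.5 -312.9] rect (21.67123031616211, 21.68932342529297)
  bright top ellipse at z=H [ 524.  -306.8   18.9   19.4] want dia 12
[312. 225.] 392.0 mid-height hit [ 450.2 -267.8] rect (17.471256256103516, 21.50265121459961)
  bright top ellipse at z=H [ 454.7 -267.9    2.8    7.9] want dia 12
[523. 165.] 559.5 mid-height hit [ 543.9 -110.7] rect (23.074172973632812, 21.217609405517578)
  bright top ellipse at z=H [ 535.3 -116.2   15.7   16.6] want dia 12
shift [ -1.8  -1.1 158.8] turn [-0.    -0.001  0.002] t 22.5 w 38.35139138096915 g 0.0
```

View pics/w_d.png

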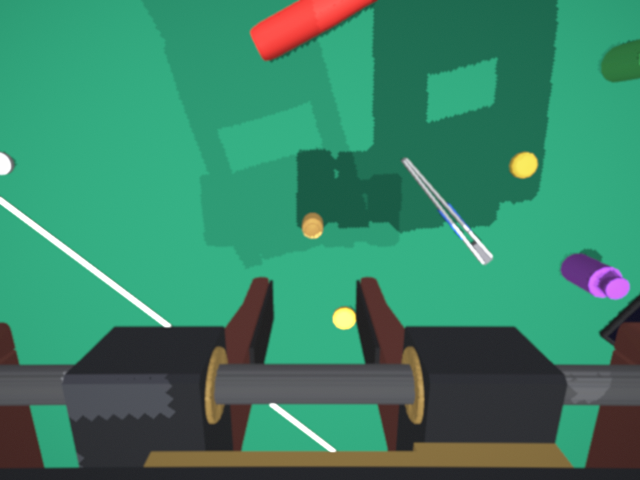

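The 50 g weight is at (312,225), about 2 mm to the side. The tweezers' nearest end (405,160) is about 75 mm off, clear of the fingers. I'll go down.

```bash
python3 -m inch '[[[-2,-1.7,40,0,0,0,44],[-2,-1.7,80,0,0,0,44],[-2,-1.7,115,0,0,0,44],[-2,-1.7,140,0,0,0,44],[-2,-1.7,152,0,0,0,44],[-2,-1.7,158.5,0,0,0,44],[-2,-1.7,158.5,0,0,0,40],[-2,-1.7,158.5,0,0,0,36],[-2,-1.7,158.5,0,0,0,32],[-2,-1.7,158.5,0,0,0,28],[-2,-1.7,158.5,0,0,0,25],[-2,-1.7,158.5,0,0,0,22],[-2,-1.7,158.5,0,0,0,20],[-2,-1.7,158.5,0,0,0,18],[-2,-1.7,158.5,0,0,0,8],[-2,-1.7,158.5,0,0,0,8],[-2,-1.7,158.5,0,0,0,8]]]'; python3 -c "
from h import *
go(*P[50],38)"
```

```text
t: 24.2
ee_pos: [451.1, -269.3, 29.8]
orientation: [1.262, 2.877, -0.0]
ft_force: [0.9, 1.4, 5.0]
width: 17.0
grasp_force: 30.0
shift [418.5 381.8  -8.3] turn [0. 0. 0.] t 24.2 w 17.0236366743947 g 30.004297206178308
```

```bash
python3 -m inch '[[[0,0,-30,0,0,0,8],[0,0,-75,0,0,0,8],[0,0,-108,0,0,0,8],[32,29.5,-108,0,0,0,8],[64,59,-108,0,0,0,8],[96,88,-108,0,0,0,8],[128,117,-108,0,0,0,8],[160,146,-108,0,0,0,8],[192,175,-108,0,0,0,8],[224,204,-108,0,0,0,8],[256,233,-108,0,0,0,8],[288,262,-108,0,0,0,8],[320,292,-108,0,0,0,8],[352,322,-108,0,0,0,8],[384,351,-108,0,0,0,8],[408,373,-108,0,0,0,8],[418,381.5,-108,0,0,0,8],[418,381.5,-108,0,0,0,8],[418,381.5,-108,0,0,0,8]]]'; python3 -m inch '[[[0,0,28,0,0,0,8],[0,0,58,0,0,0,8],[0,0,78,0,0,0,8],[0,0,88,0,0,0,8],[0,0,88,0,0,0,8],[0,0,88,0,0,0,8]]]'
python3 - <<'E'
from h import *
go(*P[50],36.3)
d=grab('wrist'); save(d,'pics/p50.png')
E
```

```text
t: 26.1
ee_pos: [447.9, 295.4, 137.1]
orientation: [-1.261, -2.876, 0.003]
ft_force: [0.3, -0.4, 0.0]
width: 16.9
grasp_force: 30.0
t: 26.7
ee_pos: [448.9, 296.1, 50.1]
orientation: [1.263, 2.876, 0.0]
ft_force: [-0.0, -0.5, -1.0]
width: 17.1
grasp_force: 30.0
shift [ 1.   0.4 13.8] turn [ 0.     0.    -0.001] t 26.7 w 17.09785793513958 g 29.99935653526336
```

View pics/p50.png

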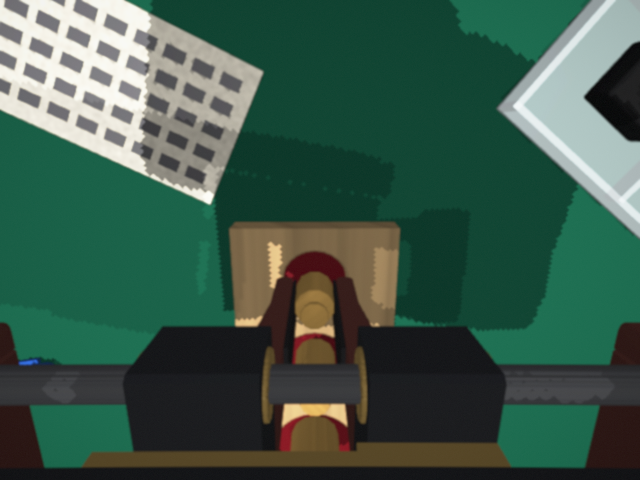

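The 50 g weight is centred over the last pocket, with the others upright behind it. I'll lower, release, rise and back away.

```bash
python3 -m inch '[[[1,0.4,5,0,0,0,8],[1,0.4,9,0,0,0,8],[1,0.4,12,0,0,0,8],[1,0.4,13.5,0,0,0,8],[1,0.4,13.5,0,0,0,8],[1,0.4,13.5,0,0,0,8]]]'; python3 -m inch '[[[0,0,0,0,0,0,22],[0,0,0,0,0,0,26],[0,0,0,0,0,0,32],[0,0,0,0,0,0,42],[0,0,0,0,0,0,42],[0,0,0,0,0,0,42],[0,0,-10,0,0,0,42],[0,0,-30,0,0,0,42],[0,0,-70,0,0,0,42],[0,0,-110,0,0,0,42],[0,0,-150,0,0,0,42],[-20,-40,-150,0,0,0,42],[-40,-80,-150,0,0,0,42],[-60,-120,-150,0,0,0,42],[-80,-160,-150,0,0,0,42],[-100,-200,-150,0,0,0,42],[-120,-240,-150,0,0,0,42],[-120,-240,-150,0,0,0,42],[-120,-240,-150,0,0,0,42],[-120,-240,-150,0,0,0,42]]]'
python3 - <<'E'
from h import *
for n in('top','scene'): d=grab(n); save(d,f'pics/{n}1.png');
E
```

```text
t: 27.35
ee_pos: [448.0, 297.7, 36.0]
orientation: [-1.262, -2.877, 0.0]
ft_force: [-0.5, 1.1, -0.3]
width: 17.1
grasp_force: 30.0
t: 29.35
ee_pos: [353.6, 47.4, 186.6]
orientation: [1.261, 2.876, 0.001]
ft_force: [0.6, -0.0, 0.3]
width: 36.8
grasp_force: 0.0
```

View pics/scene1.png

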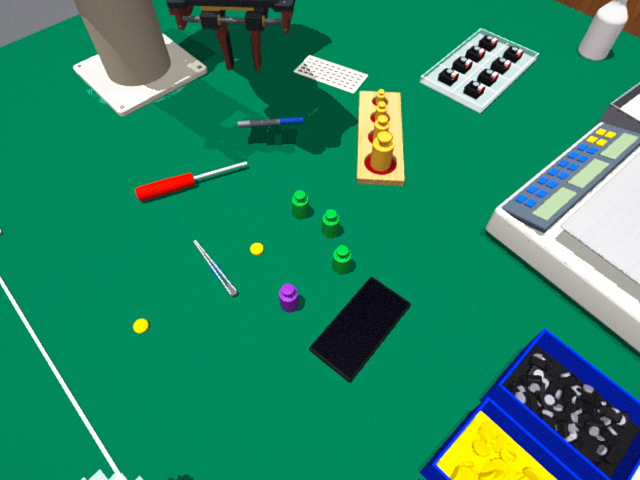

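View pics/top1.png

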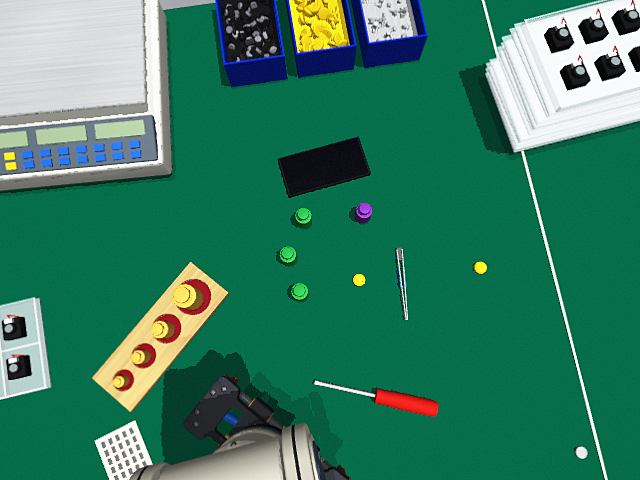

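Both views show all four weights standing in their pockets, largest at (186,295) down to smallest at (122,381), and the caps, tweezers and phone unmoved. I'll check the knob tops against upright positions, then hand in.

Run:
```python
from h import *
for n in('top','scene'):
    d=grab(n); print(n,[np.round(proj(d,(*P[k],H+6))).tolist() for k,H in((500,70),(200,52),(100,41),(50,32))])
```

```text
top [[182.0, 293.0], [158.0, 327.0], [136.0, 356.0], [117.0, 381.0]]
scene [[384.0, 137.0], [382.0, 120.0], [381.0, 104.0], [381.0, 92.0]]
```

```bash
python3 -c "
from workcell import ctrl
print(ctrl.close_job())"
```

```text
the job is handed in; nothing more can be done
None
```

All four brass weights stand upright in their pockets in order of size, and the tweezers, caps and phone look unmoved in the final views; the job was handed in at about 29.5 s, and no verdict came back.

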